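Line up the hand bells by size on the shop's display board

TASK

Set the four brass hand bells out in a row on the display board in order of size, one standing upright at the centre of each black felt mark, with the smallest next to the red post and the largest next to the blue post. Do not tip any bell over on the way.

Things in the scene. Friction and masses are not known exactly. Their poses are not given: they have to be found in the camera images.
- bell_small: the smallest hand bell: brass bell standing mouth down, mouth diameter 44 mm, metal part 45 mm tall, on top of it an upright wooden handle, a plain cylinder 18 mm across and 44 mm tall (whole bell 89 mm tall). Origin: centre of the mouth, on the underside; z runs up the handle. It is round, so its yaw does not matter. Starts on the counter, handle up.
- bell_medium: the second smallest hand bell: brass bell standing mouth down, mouth diameter 54 mm, metal part 55 mm tall, on top of it an upright wooden handle, a plain cylinder 18 mm across and 44 mm tall (whole bell 99 mm tall). Origin: centre of the mouth, on the underside; z runs up the handle. It is round, so its yaw does not matter. Starts on the counter, handle up.
- bell_large: the second largest hand bell: brass bell standing mouth down, mouth diameter 64 mm, metal part 65 mm tall, on top of it an upright wooden handle, a plain cylinder 18 mm across and 44 mm tall (whole bell 109 mm tall). Origin: centre of the mouth, on the underside; z runs up the handle. It is round, so its yaw does not matter. Starts on the counter, handle up.
- bell_huge: the largest hand bell: brass bell standing mouth down, mouth diameter 74 mm, metal part 75 mm tall, on top of it an upright wooden handle, a plain cylinder 18 mm across and 44 mm tall (whole bell 119 mm tall). Origin: centre of the mouth, on the underside; z runs up the handle. It is round, so its yaw does not matter. Starts on the counter, handle up.
- mark_1: flat round black felt mark, 80 mm across, number 1 of 4 counted from the robot's left (+y) end of the row; the four are alike. They lie flush on a fixed pale wooden display board 110 mm deep, 520 mm long and 12 mm thick. Origin: centre of the mark at the board's top surface (12 mm above the counter), on which a bell stands; x points across the board away from the robot, y along the row towards mark 1; marks are 95 mm apart.
- mark_2: flat round black felt mark, 80 mm across, number 2 of 4 counted from the robot's left (+y) end of the row; the four are alike. They lie flush on a fixed pale wooden display board 110 mm deep, 520 mm long and 12 mm thick. Origin: centre of the mark at the board's top surface (12 mm above the counter), on which a bell stands; x points across the board away from the robot, y along the row towards mark 1; marks are 95 mm apart.
- mark_3: flat round black felt mark, 80 mm across, number 3 of 4 counted from the robot's left (+y) end of the row; the four are alike. They lie flush on a fixed pale wooden display board 110 mm deep, 520 mm long and 12 mm thick. Origin: centre of the mark at the board's top surface (12 mm above the counter), on which a bell stands; x points across the board away from the robot, y along the row towards mark 1; marks are 95 mm apart.
- mark_4: flat round black felt mark, 80 mm across, number 4 of 4 counted from the robot's left (+y) end of the row; the four are alike. They lie flush on a fixed pale wooden display board 110 mm deep, 520 mm long and 12 mm thick. Origin: centre of the mark at the board's top surface (12 mm above the counter), on which a bell stands; x points across the board away from the robot, y along the row towards mark 1; marks are 95 mm apart.
- red_post: small red post with a round red head, 26 mm across and 40 mm tall, fixed on the board beyond one end of the row of marks, 82 mm from the centre of the end mark (the blue post is at the other end; which end is which changes). The smallest bell belongs next to it. Origin: centre of its foot, on the board's top.
- blue_post: small blue post with a round blue head, 26 mm across and 40 mm tall, fixed on the board beyond one end of the row of marks, 82 mm from the centre of the end mark (the red post is at the other end; which end is which changes). The largest bell belongs next to it. Origin: centre of its foot, on the board's top.
There are look-alikes about, which are no part of the job. What is shaped like the bell_huge but green or turquoise is not meant.

How it is judged:
By the outcome, as a careful person would: the job done as asked, in the order asked, and still so for the second after the job is handed in, with the robot touching nothing.
It also fails if it takes over 109 s, if anything falls off the work surface, if the arm or the gripper's body presses on something with over 40 N, if the wrist force passes 120 N, or if a joint passes its speed limit or range.

ROBOT

A 7-joint arm with a two-finger parallel gripper is mounted at the origin on the work surface. World frame = base frame: x ahead of the robot, y to its left, z up, the work surface at z = 0. Lengths are in m, angles in rad, forces in N, time in s.
With the tool pointing down it reaches from about 0.35 to 0.9 m from the base axis. Payload 8.1 kg.
Tool frame: the origin (TCP) lies where the fingers leave the gripper's body, on its centre line; the fingertips stand 66 mm ahead of it and the grasp point (between the pads) lies 47 mm ahead of it (arm.tip_reach is the distance from the TCP to the fingertips, in m); z points along the fingers, y is the direction in which the jaws open and shut (so a half turn about z gives the same grasp; the last joint's range is limited). The gripper opens to 92 mm and grips with 3 to 60 N. Pads are 19 mm wide; open, the fingers measure 130 mm over their backs; the gripper's body (75 mm by 190 mm) begins 47 mm behind the grasp point.
Start: joints at [1.002, 0.434, 0.025, 1.573, -0.012, 1.134, -0.075], TCP at [0.281, -0.558, 0.292] pointing down, gripper open.
Joint ranges: [-2.62, 2.62], [-0.44, 2.09], [-1.27, 1.32], [0.08, 2.57], [-1.32, 4.46], [0.12, 2], [-2.74, 2.74]. Speed limits (rad/s): [2.22, 2.22, 3.01, 3.01, 3.14, 3.14, 3.14].

INTERFACE

Orientations are given as a rotation vector (axis times angle).
In Python, from cell import arm gives the robot as it stands.
- The arm moves only by the tool carry_out, never from a script. Its argument "plan" is a list of rows, each a list of 5 numbers: the shift along the world's x, y, z in cm, then the turn about the world's z in rad, then the finger opening in cm, from 0 to 9.18. In form: [[tx, ty, tz, spin, fingers], ...]. A call has 1 to 20 rows; each row is the pose to reach, as a shift and turn from the pose measured when the call began; what a row does not reach only later rows make up. A row lasts 1/10 s, in which the tool goes at most 50 mm and 8.59 degrees, less where a joint would pass 70% of its speed; a pose out of reach is approached as far as the arm can. A call with a gripper value outside its range is refused whole. The fingers move at their own pace and stop on an object; "squeeze" is the grip in N (left out, the last holds). Time passes only in rows, so rows that repeat a pose let the fingers close. It gives the time, the measured TCP pose, the force and the opening at its end, in the units of the state.
- arm.observe(): the state, without advancing time (a new reading comes with each control period).
- arm.get_image(name): name is "scene" or "top" or "wrist"; returns (picture, depth): 480x640x3 uint8, red, green, blue; 480x640 float32, m along the optical axis (not along the pixel's ray), 0 where there is no reading.
- arm.get_calibration(name): a dict with "intrinsics" (3x3 intrinsics, pixels), "rvec" (rotation vector, rad) and "tvec" (3), from world to camera coordinates, as OpenCV has them; the wrist camera has in their place "tool_from_camera" (4x4, takes a point from camera to tool coordinates, whose origin is the TCP and whose axes are the flange's). Camera axes: x right, y down, z forward; pixel columns grow to the right and rows downward; lengths in m; the calibration is good to about 2 mm. A picture is of the moment at which its call begins: read the wrist's pose just before it. get_calibration takes no time and is no camera call.
- arm.sign_off(): hands the job in, once; it reports no verdict.
The state is a dict: "clock": time; "joints": joint angles; "dq": joint speeds; "joint_efforts": joint torques, N m; "position": TCP position; "ee_rot": TCP orientation; "force": force on the tool from outside, world axes, zero at the start; "ft_torque": the same for the moment, N m; "width": opening from 0.0 (shut) to 1.0 (fully open).
Only numpy, scipy, OpenCV 4.12 (cv2) and the standard library are available. Lean on these libraries where they do the work, as an engineer would, in place of code of your own. Each camera call takes 0.05 s, during which the arm holds its last target. There are 200 camera calls.

## Working session

There is one attempt and no reset: what is moved stays moved. The work goes in short steps, Python scripts to look and compute and a tool call to move; the robot and the scene stay as the last step left them, time stands still between calls to the robot, and variables do not carry over. Pictures are saved under pics/ and viewed, about 12 in all and at most 16, crops included, and the job is handed in when it is done.

Besides the shell and the picture viewer there is one more tool, called after "Emit:" as name(argument=value, ...), one argument or row to a line, values as JSON. carry_out: Moves the arm, as the interface text tells. Its arguments: {"type":"object","properties":{"plan":{"type":"array"},"squeeze":{"type":"number"}},"required":["plan"]}

```bash
mkdir -p pics; ls
cat > h.py <<'E'
from cell import arm
import numpy as np, cv2
def grab(n,tag):
    im,d=arm.get_image(n); cv2.imwrite(f'pics/{tag}.png',im[:,:,::-1]); np.save(f'pics/{tag}.npy',d); return im,d
def world(n,d,st=None):
    """HxWx3 world points of every pixel"""
    c=arm.get_calibration(n); K=np.array(c['intrinsics']); v,u=np.mgrid[:480,:640]
    P=np.stack([(u-K[0,2])/K[0,0]*d,(v-K[1,2])/K[1,1]*d,d],-1)
    if 'tool_from_camera' in c:
        T=np.array(c['tool_from_camera']); P=P@T[:3,:3].T+T[:3,3]
        R=cv2.Rodrigues(np.array(st['ee_rot'],float))[0]; return P@R.T+np.array(st['position'])
    R=cv2.Rodrigues(np.array(c['rvec'],float))[0]; return (P-np.array(c['tvec']).ravel())@R
E
python3 - <<'E'
from h import *
s=arm.observe(); print(s)
for n in ('top','scene'):
    im,d=grab(n,n+'1'); W=world(n,d); np.save(f'pics/{n}W.npy',W); print(n,W[240,320],(d==0).mean())
E
```

```text
pics
{'clock': 0.0, 'joints': array([ 1.00240091,  0.43523641,  0.02498104,  1.57407917, -0.01160038,
        1.1339558 , -0.07508714]), 'dq': array([-7.00774484e-04, -9.45280227e-05, -4.57470624e-04,  1.17194591e-03,
        3.10777740e-04,  1.03276870e-03, -1.16361439e-03]), 'joint_efforts': array([ 2.22866795e-03, -6.67850661e+01,  9.86229032e-01, -3.14456749e+01,
       -6.03109784e-02,  4.27718216e-02,  2.29031002e-04]), 'position': array([ 0.28048904, -0.55809173,  0.29144355]), 'ee_rot': array([-3.05538466e+00, -7.24639751e-01,  7.72087131e-04]), 'force': array([0.59616582, 0.51413503, 0.38115333]), 'ft_torque': array([ 0.02289634, -0.0667992 , -0.00203912]), 'width': 0.9999172011409414}
top [0.5402511  0.03031483 0.0013132 ] 0.004143880208333333
scene [0.48352173 0.02576566 0.00212087] 0.003916015625
```

View pics/top1.png

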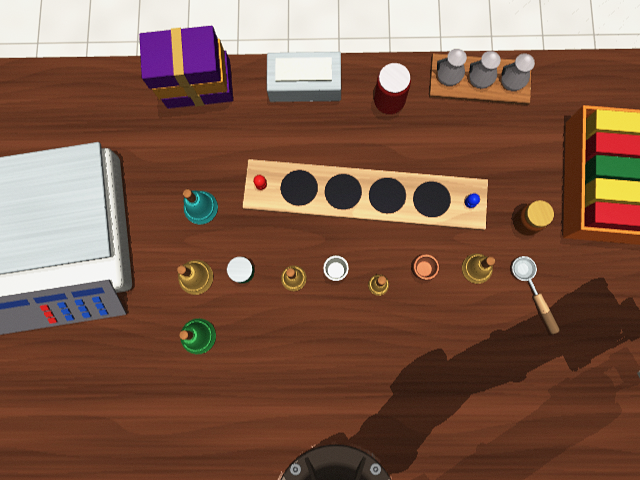

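View pics/scene1.png

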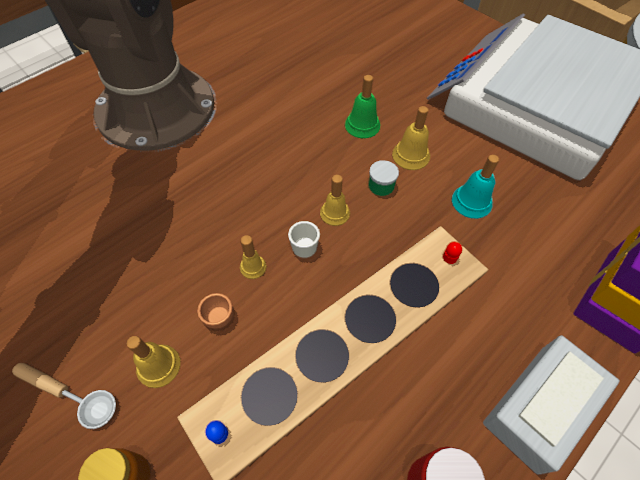

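The top picture shows the red post at (260,182), the blue post at (473,201) and marks at (299,187), (343,191), (388,195) and (432,199). Brass bells stand at (195,277), (293,278), (379,285) and (478,268). The turquoise (200,207) and green (198,336) bells are look-alikes. The red post is at the +y end, so the smallest bell goes on mark 1.

Run:
```python
from h import *
import cv2
for n in ('top','scene'):
    im=cv2.imread(f'pics/{n}1.png'); W=np.load(f'pics/{n}W.npy')
    pts=dict(top=[(195,277),(293,278),(379,285),(478,268),(200,207),(198,336)],scene=[(412,145),(335,205),(250,262),(152,360)])[n]
    for (u,v) in pts:
        w=W[max(v-60,0):v+40,max(u-40,0):u+40].reshape(-1,3); c=W[v,u]
        w=w[(np.hypot(*(w[:,:2]-c[:2]).T)<.055)&(w[:,2]>.02)&(w[:,2]<.2)]
        zt=np.percentile(w[:,2],99); t=w[w[:,2]>zt-.006]
        lev=[]
        for z in np.arange(.03,zt,.02):
            q=w[abs(w[:,2]-z)<.01]; 
            if len(q)>3: (cx,cy),r=cv2.minEnclosingCircle(q[:,:2].astype(np.float32)); lev.append((round(float(z),2),round(cx,3),round(cy,3),round(r,3)))
        print(n,(u,v),'top z',zt.round(3),'xy',(t[:,:2].min(0)/2+t[:,:2].max(0)/2).round(4),'ext',np.ptp(t[:,:2],0).round(3),lev)
    # marks by dark threshold at z~.012
    m=((im.max(2)<60)&(abs(W[:,:,2]-.012)<.008)).astype(np.uint8)
    N,L,S,C=cv2.connectedComponentsWithStats(m)
    for i in range(1,N):
        if S[i,4]>500:
            q=W[L==i]; (cx,cy),r=cv2.minEnclosingCircle(q[:,:2].astype(np.float32)); print('mark',C[i].round(1),q.mean(0).round(4),'r',round(r,4),(round(cx,4),round(cy,4)))
im=cv2.imread('pics/scene1.png')
c=[cv2.resize(im[v-60:v+50,max(u-60,0):u+60],(390,290),interpolation=2) for u,v in [(412,145),(335,205),(250,262),(152,360)]]
cv2.imwrite('pics/crop1.png',np.vstack([np.hstack(c[:2]),np.hstack(c[2:])]))
```

```text
top (195, 277) top z 0.122 xy [0.4622 0.2942] ext [0.015 0.017] [(0.03, 0.462, 0.293, 0.031), (0.05, 0.461, 0.293, 0.025), (0.07, 0.462, 0.294, 0.022), (0.09, 0.459, 0.294, 0.013), (0.11, 0.462, 0.294, 0.009)]
top (293, 278) top z 0.102 xy [0.4573 0.0866] ext [0.016 0.016] [(0.03, 0.458, 0.086, 0.02), (0.05, 0.457, 0.086, 0.016), (0.07, 0.457, 0.086, 0.009), (0.09, 0.457, 0.086, 0.009)]
top (379, 285) top z 0.093 xy [ 0.4431 -0.0914] ext [0.016 0.018] [(0.03, 0.442, -0.091, 0.015), (0.05, 0.443, -0.092, 0.013), (0.07, 0.44, -0.089, 0.008), (0.09, 0.443, -0.091, 0.009)]
top (478, 268) top z 0.112 xy [ 0.4758 -0.2988] ext [0.016 0.016] [(0.03, 0.475, -0.298, 0.026), (0.05, 0.475, -0.299, 0.021), (0.07, 0.475, -0.298, 0.017), (0.09, 0.475, -0.298, 0.009), (0.11, 0.475, -0.299, 0.009)]
top (200, 207) top z 0.123 xy [0.6131 0.2881] ext [0.016 0.017] [(0.03, 0.611, 0.287, 0.031), (0.05, 0.613, 0.288, 0.025), (0.07, 0.613, 0.288, 0.022), (0.09, 0.612, 0.286, 0.01), (0.11, 0.613, 0.287, 0.009)]
top (198, 336) top z 0.123 xy [0.339  0.2852] ext [0.015 0.017] [(0.03, 0.339, 0.284, 0.03), (0.05
[... 548 characters left out ...]
, 0.464, 0.29, 0.01), (0.11, 0.467, 0.289, 0.007)]
scene (335, 205) top z 0.101 xy [0.4596 0.0842] ext [0.016 0.017] [(0.03, 0.46, 0.083, 0.02), (0.05, 0.47, 0.06, 0.041), (0.07, 0.46, 0.084, 0.01), (0.09, 0.46, 0.084, 0.009)]
scene (250, 262) top z 0.091 xy [ 0.4436 -0.0942] ext [0.017 0.017] [(0.03, 0.445, -0.094, 0.016), (0.05, 0.445, -0.094, 0.012), (0.07, 0.445, -0.094, 0.009), (0.09, 0.444, -0.093, 0.01)]
scene (152, 360) top z 0.111 xy [ 0.4771 -0.301 ] ext [0.017 0.017] [(0.03, 0.479, -0.301, 0.024), (0.05, 0.478, -0.301, 0.02), (0.07, 0.478, -0.301, 0.018), (0.09, 0.478, -0.301, 0.009), (0.11, 0.477, -0.301, 0.009)]
mark [415.8 284. ] [0.6555 0.0756 0.014 ] r 0.0396 (0.6543, 0.0731)
```

View pics/crop1.png

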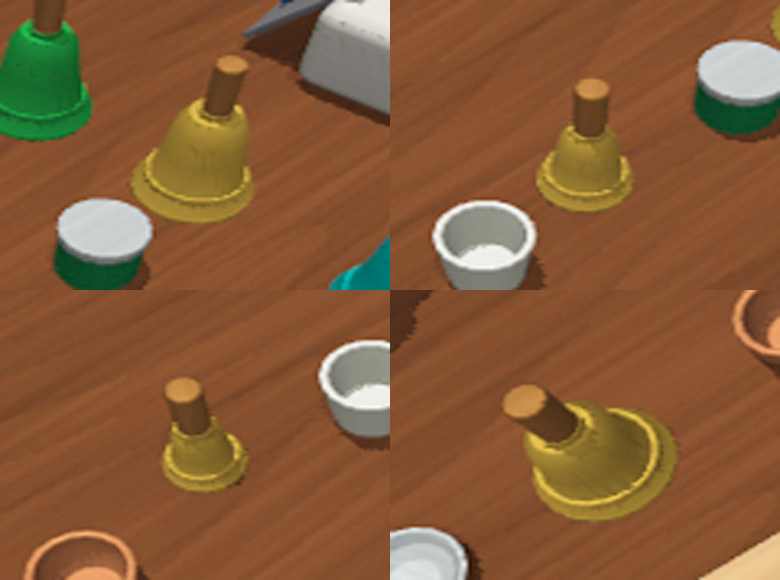

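Heights and positions agree with the sizes given:

| Bell | Scene pixel | Height read (mm) | Position (x, y) |
|---|---|---|---|
| small | (250,262) | 91–93 | (0.443, -0.093) |
| medium | (335,205) | 101–102 | (0.458, 0.085) |
| large | (152,360) | 111–112 | (0.4765, -0.300) |
| huge | (412,145) | 121–122 | (0.463, 0.293) |

The crop confirms that these four are brass and upright. The marks are 95 mm apart and about 80 mm across. I start with the small bell.

Emit:
carry_out(
  plan=[
    [16.3,46.5,0,1.0,5],
    [16.3,46.5,0,1.0,5],
    [16.3,46.5,0,1.0,5],
    [16.3,46.5,0,1.0,5],
    [16.3,46.5,0,1.0,5],
    [16.3,46.5,0,1.0,5],
    [16.3,46.5,0,1.0,5],
    [16.3,46.5,0,1.0,5],
    [16.3,46.5,0,1.0,5],
    [16.3,46.5,0,1.0,5],
    [16.3,46.5,0,1.0,5],
    [16.3,46.5,0,1.0,5],
    [16.3,46.5,0,1.0,5],
    [16.3,46.5,0,1.0,5],
    [16.3,46.5,0,1.0,5],
  ],
  squeeze=20,
)

```text
clock: 1.6
position: [0.4432, -0.0942, 0.2914]
ee_rot: [-2.336, -2.099, 0.002]
force: [0.0, 1.0, -0.5]
width: 0.546
```

```bash
cat > wr.py <<'E'
from h import *
import sys
s=arm.observe(); im,d=grab('wrist',sys.argv[1]); W=world('wrist',d,s)
print(s['clock'],s['position'].round(4),s['joints'].round(2),s['width'])
z0=float(sys.argv[2]); c=np.array([float(a) for a in sys.argv[3:5]])
m=(abs(W[:,:,2]-z0)<.007)&(np.hypot(W[:,:,0]-c[0],W[:,:,1]-c[1])<.025)&(d>0)
t=W[m]; print('handle top',len(t),((t.min(0)+t.max(0))/2).round(4),np.ptp(t,0).round(3))
E
python3 wr.py w1 .089 .443 -.093
```

```text
1.6 [ 0.4432 -0.0942  0.2914] [ 0.47  0.19 -0.44  1.94  0.1   1.03 -0.12] 0.5464075212803765
handle top 389 [ 0.4429 -0.0926  0.0874] [0.017 0.018 0.011]
```

View pics/w1.png

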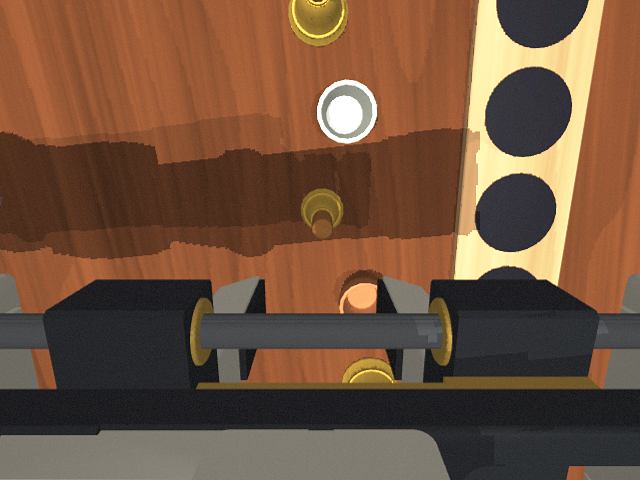

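The wrist picture shows the small bell at (322,210). Its handle top comes out at (0.443, -0.093, 0.087), which agrees with the other cameras. I go down, grip and lift.

Emit:
carry_out(
  plan=[
    [0,0.15,-4,0,5],
    [0,0.15,-8,0,5],
    [0,0.15,-12,0,5],
    [0,0.15,-15,0,5],
    [0,0.15,-17.3,0,5],
    [0,0.15,-17.3,0,5],
    [0,0.15,-17.3,0,0.5],
    [0,0.15,-17.3,0,0.5],
    [0,0.15,-17.3,0,0.5],
    [0,0.15,-17.3,0,0.5],
    [0,0.15,-17.3,0,0.5],
    [0,0.15,-17.3,0,0.5],
    [0,0.15,-17.3,0,0.5],
    [0,0.15,-17.3,0,0.5],
  ],
  squeeze=20,
)

```text
clock: 3.05
position: [0.4437, -0.0927, 0.1191]
ee_rot: [2.337, 2.099, -0.001]
force: [-1.5, -1.2, 7.7]
width: 0.192
```

Emit:
carry_out(
  plan=[
    [0,0,1,0,0.5],
    [0,0,3,0,0.5],
    [0,0,6,0,0.5],
    [0,0,9,0,0.5],
    [0,0,12,0,0.5],
    [1,0.8,14.5,0,0.5],
    [3,2.4,15,0,0.5],
    [5.5,4.3,15,0,0.5],
    [8,6.3,15,0,0.5],
    [10.5,8.3,15,0,0.5],
    [13,10.3,15,0,0.5],
    [15.5,12.3,15,0,0.5],
    [18,14.2,15,0,0.5],
    [20,15.8,15,0,0.5],
    [21.1,16.7,15,0,0.5],
    [21.1,16.7,15,0,0.5],
    [21.1,16.7,15,0,0.5],
    [21.1,16.7,15,0,0.5],
  ],
)

```text
clock: 4.85
position: [0.6541, 0.0734, 0.2693]
ee_rot: [2.338, 2.098, -0.002]
force: [0.5, -1.1, -0.5]
width: 0.192
```

```bash
cat > mk.py <<'E'
from h import *
import sys
s=arm.observe(); im,d=grab('wrist',sys.argv[1]); W=world('wrist',d,s)
print(round(s['clock'],2),s['position'].round(4),s['force'].round(1),round(s['width'],3))
m=((im.max(2)<70)&(abs(W[:,:,2]-.012)<.009)).astype(np.uint8)
N,L,S,C=cv2.connectedComponentsWithStats(m)
for i in range(1,N):
    if S[i,4]>800:
        q=W[L==i]; (cx,cy),r=cv2.minEnclosingCircle(q[:,:2].astype(np.float32)); print('mark',C[i].round(0),'circ',(round(cx,4),round(cy,4)),'r',round(r,4),'z',q[:,2].mean().round(4))
E
python3 mk.py w2
```

```text
4.85 [0.6541 0.0734 0.2693] [ 0.5 -1.1 -0.5] 0.192
mark [321. 207.] circ (0.6531, 0.0736) r 0.04 z 0.0141
mark [321. 372.] circ (0.6339, -0.103) r 0.0336 z 0.014
```

View pics/w2.png

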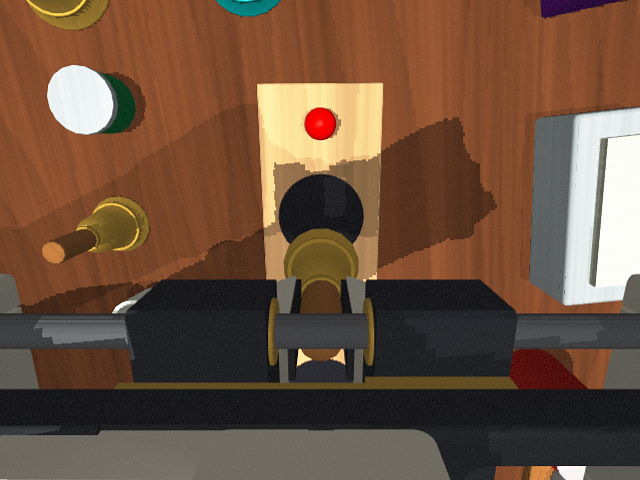

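The wrist picture shows the small bell held upright over mark 1, next to the red post at (320,123). The mark centre comes out at (0.653, 0.074), about 1 mm off the tool. I lower, release and rise.

Emit:
carry_out(
  plan=[
    [0,0.05,-3,0,0.5],
    [0,0.05,-7,0,0.5],
    [0,0.05,-10,0,0.5],
    [0,0.05,-12,0,0.5],
    [0,0.05,-13,0,0.5],
    [0,0.05,-13.5,0,0.5],
    [0,0.05,-13.8,0,0.5],
    [0,0.05,-13.8,0,0.5],
    [0,0.05,-13.8,0,0.5],
  ],
)

```text
clock: 5.8
position: [0.6547, 0.0739, 0.1324]
ee_rot: [2.337, 2.097, 0.0]
force: [0.4, -0.4, -1.6]
width: 0.19
```

Emit:
carry_out(
  plan=[
    [0,0,0,0,4],
    [0,0,0,0,4],
    [0,0,0,0,4],
    [0,0,0,0,4],
    [0,0,2,0,4],
    [0,0,5,0,4],
    [0,0,9,0,4],
    [0,0,13,0,4],
    [0,0,15,0,4],
    [0,0,15,0,4],
  ],
)

```text
clock: 6.8
position: [0.6561, 0.0746, 0.2865]
ee_rot: [2.335, 2.095, 0.009]
force: [0.9, 0.2, 1.1]
width: 0.438
```

Emit:
carry_out(
  plan=[
    [-3,0.2,0,0,5],
    [-7,0.5,0,0,5],
    [-11,0.7,0,0,5],
    [-15,1,0,0,5],
    [-18,1.1,0,0,5],
    [-19.8,1.1,0,0,5],
    [-19.8,1.1,0,0,5],
    [-19.8,1.1,0,0,5],
    [-19.8,1.1,0,0,5],
    [-19.8,1.1,0,0,5],
  ],
)

```text
clock: 7.8
position: [0.4589, 0.0855, 0.2862]
ee_rot: [2.336, 2.095, 0.009]
force: [0.3, 0.6, -0.2]
width: 0.544
```

```bash
python3 wr.py w3 .099 .458 .0853
cat > chk.py <<'E'
from h import *
import sys
im,d=grab('top',sys.argv[1]); W=world('top',d)
M=[(.6541,.0757),(.6444,-.019),(.6349,-.1136),(.6254,-.208)]
for k,(x,y) in enumerate(M):
    w=W[(np.hypot(W[:,:,0]-x,W[:,:,1]-y)<.04)&(W[:,:,2]>.025)&(W[:,:,2]<.16)]
    if len(w)>20:
        zt=np.percentile(w[:,2],99); t=w[w[:,2]>zt-.006]; b=(t.min(0)+t.max(0))/2
        print('mark',k+1,'top z',zt.round(4),'handle off mm',((b[0]-x)*1e3).round(1),((b[1]-y)*1e3).round(1))
E
python3 chk.py t2
```

```text
7.8 [0.4589 0.0855 0.2862] [ 0.14  0.23 -0.52  1.92  0.14  1.02 -0.55] 0.5435633211827011
handle top 423 [0.4586 0.0861 0.097 ] [0.017 0.017 0.01 ]
mark 1 top z 0.1058 handle off mm -1.9 -1.5
```

The small bell stands on mark 1, about 2 mm from its centre. Next is the medium bell.

Emit:
carry_out(
  plan=[
    [0,0.05,-4,0,5],
    [0,0.05,-8,0,5],
    [0,0.05,-12,0,5],
    [0,0.05,-14.5,0,5],
    [0,0.05,-15.7,0,5],
    [0,0.05,-15.7,0,5],
    [0,0.05,-15.7,0,0.5],
    [0,0.05,-15.7,0,0.5],
    [0,0.05,-15.7,0,0.5],
    [0,0.05,-15.7,0,0.5],
    [0,0.05,-15.7,0,0.5],
    [0,0.05,-15.7,0,0.5],
    [0,0.05,-15.7,0,0.5],
    [0,0.05,-15.7,0,0.5],
  ],
  squeeze=25,
)

```text
clock: 9.3
position: [0.4591, 0.0861, 0.1297]
ee_rot: [2.335, 2.094, 0.01]
force: [0.7, -0.6, 5.7]
width: 0.187
```

Emit:
carry_out(
  plan=[
    [0,0,1,0,0.5],
    [0,0,3,0,0.5],
    [0,0,6,0,0.5],
    [0,0,9,0,0.5],
    [0,0,12,0,0.5],
    [1,-0.6,14.5,0,0.5],
    [3,-1.7,15,0,0.5],
    [5.5,-3.1,15,0,0.5],
    [8,-4.5,15,0,0.5],
    [10.5,-6,15,0,0.5],
    [13,-7.4,15,0,0.5],
    [15.5,-8.8,15,0,0.5],
    [17.5,-10,15,0,0.5],
    [18.6,-10.6,15,0,0.5],
    [18.6,-10.6,15,0,0.5],
    [18.6,-10.6,15,0,0.5],
    [18.6,-10.6,15,0,0.5],
    [18.6,-10.6,15,0,0.5],
  ],
)

```text
clock: 11.1
position: [0.6444, -0.019, 0.2801]
ee_rot: [2.334, 2.096, 0.01]
force: [0.3, 0.2, -1.0]
width: 0.191
```

```bash
python3 mk.py w4
```

```text
11.1 [ 0.6444 -0.019   0.2801] [ 0.3  0.2 -1. ] 0.191
mark [318. 203.] circ (0.6435, -0.0208) r 0.0398 z 0.0141
mark [320. 371.] circ (0.626, -0.2015) r 0.0345 z 0.014
```

Emit:
carry_out(
  plan=[
    [0.05,-0.05,-3,0,0.5],
    [0.05,-0.05,-7,0,0.5],
    [0.05,-0.05,-10,0,0.5],
    [0.05,-0.05,-12,0,0.5],
    [0.05,-0.05,-13,0,0.5],
    [0.05,-0.05,-13.5,0,0.5],
    [0.05,-0.05,-13.8,0,0.5],
    [0.05,-0.05,-13.8,0,0.5],
    [0.05,-0.05,-13.8,0,0.5],
  ],
)

```text
clock: 12.05
position: [0.6455, -0.0196, 0.1431]
ee_rot: [2.333, 2.095, 0.012]
force: [1.0, -0.4, -1.3]
width: 0.188
```

Emit:
carry_out(
  plan=[
    [0,0,0,0,4],
    [0,0,0,0,4],
    [0,0,0,0,4],
    [0,0,0,0,4],
    [0,0,2,0,4],
    [0,0,5,0,4],
    [0,0,9,0,4],
    [0,0,13,0,4],
    [0,0,15,0,4],
    [0,0,15,0,4],
    [0,0,15,0,4],
  ],
)

```text
clock: 13.15
position: [0.6455, -0.0197, 0.2932]
ee_rot: [2.333, 2.095, 0.012]
force: [0.3, 0.6, -0.2]
width: 0.431
```

Emit:
carry_out(
  plan=[
    [-2,-3,0,0,5],
    [-4,-7,0,0,5],
    [-6.5,-11,0,0,5],
    [-9,-15,0,0,5],
    [-11.5,-19,0,0,5],
    [-14,-23,0,0,5],
    [-16,-26.5,0,0,5],
    [-16.9,-28,0,0,5],
    [-16.9,-28,0,0,5],
    [-16.9,-28,0,0,5],
    [-16.9,-28,0,0,5],
    [-16.9,-28,0,0,5],
    [-16.9,-28,0,0,5],
  ],
)

```text
clock: 14.45
position: [0.4771, -0.2987, 0.2931]
ee_rot: [2.331, 2.097, 0.013]
force: [0.2, 0.9, 0.0]
width: 0.544
```

```bash
python3 wr.py w5 .109 .4765 -.2995;python3 chk.py t3
```

```text
14.45 [ 0.4771 -0.2987  0.2931] [ 0.76  0.36 -0.39  1.71  0.15  1.09  0.22] 0.5437722137440788
handle top 441 [ 0.4762 -0.3005  0.1072] [0.018 0.018 0.01 ]
mark 1 top z 0.1047 handle off mm -1.3 -0.5
mark 2 top z 0.1134 handle off mm -0.6 0.5
```

Both placed bells are within 2 mm of their marks. Next is the large bell.

Emit:
carry_out(
  plan=[
    [0,-0.15,-4,0,5],
    [0,-0.15,-8,0,5],
    [0,-0.15,-12,0,5],
    [0,-0.15,-14.3,0,5],
    [0,-0.15,-15.4,0,5],
    [0,-0.15,-15.4,0,5],
    [0,-0.15,-15.4,0,0.5],
    [0,-0.15,-15.4,0,0.5],
    [0,-0.15,-15.4,0,0.5],
    [0,-0.15,-15.4,0,0.5],
    [0,-0.15,-15.4,0,0.5],
    [0,-0.15,-15.4,0,0.5],
    [0,-0.15,-15.4,0,0.5],
    [0,-0.15,-15.4,0,0.5],
  ],
  squeeze=35,
)

```text
clock: 15.95
position: [0.4772, -0.3008, 0.1397]
ee_rot: [2.331, 2.095, 0.013]
force: [-1.0, 0.1, 6.2]
width: 0.188
```

Emit:
carry_out(
  plan=[
    [0,0,1,0,0.5],
    [0,0,3,0,0.5],
    [0,0,6,0,0.5],
    [0,0,9,0,0.5],
    [0,0,12,0,0.5],
    [0.8,1,14.5,0,0.5],
    [2.5,3,15,0,0.5],
    [4.5,5.3,15,0,0.5],
    [6.5,7.6,15,0,0.5],
    [8.5,10,15,0,0.5],
    [10.5,12.4,15,0,0.5],
    [12.5,14.7,15,0,0.5],
    [14.5,17,15,0,0.5],
    [15.9,18.7,15,0,0.5],
    [15.9,18.7,15,0,0.5],
    [15.9,18.7,15,0,0.5],
    [15.9,18.7,15,0,0.5],
    [15.9,18.7,15,0,0.5],
  ],
)

```text
clock: 17.75
position: [0.6355, -0.1152, 0.2897]
ee_rot: [2.333, 2.093, 0.011]
force: [0.3, -0.7, -2.9]
width: 0.187
```

```bash
python3 mk.py w6
```

```text
17.75 [ 0.6355 -0.1152  0.2897] [ 0.3 -0.7 -2.9] 0.187
mark [316. 195.] circ (0.6341, -0.115) r 0.0396 z 0.0142
```

Emit:
carry_out(
  plan=[
    [0.05,0.1,-3,0,0.5],
    [0.05,0.1,-7,0,0.5],
    [0.05,0.1,-10,0,0.5],
    [0.05,0.1,-12,0,0.5],
    [0.05,0.1,-13,0,0.5],
    [0.05,0.1,-13.5,0,0.5],
    [0.05,0.1,-13.7,0,0.5],
    [0.05,0.1,-13.7,0,0.5],
    [0.05,0.1,-13.7,0,0.5],
  ],
)

```text
clock: 18.7
position: [0.6367, -0.1141, 0.1539]
ee_rot: [2.332, 2.092, 0.013]
force: [0.4, 0.5, -2.7]
width: 0.19
```

Emit:
carry_out(
  plan=[
    [0,0,0,0,4],
    [0,0,0,0,4],
    [0,0,0,0,4],
    [0,0,0,0,4],
    [0,0,2,0,4],
    [0,0,5,0,4],
    [0,0,9,0,4],
    [0,0,13,0,4],
    [0,0,15,0,4],
    [0,0,15,0,4],
    [0,0,15,0,4],
  ],
)

```text
clock: 19.8
position: [0.6367, -0.114, 0.304]
ee_rot: [2.331, 2.092, 0.014]
force: [0.0, -0.1, -0.6]
width: 0.438
```

Emit:
carry_out(
  plan=[
    [-1,3,0,0,5],
    [-3,7,0,0,5],
    [-4.7,11,0,0,5],
    [-6.4,15,0,0,5],
    [-8.1,19,0,0,5],
    [-9.8,23,0,0,5],
    [-11.5,27,0,0,5],
    [-13.2,31,0,0,5],
    [-15,35,0,0,5],
    [-16.5,38.5,0,0,5],
    [-17.3,40.7,0,0,5],
    [-17.3,40.7,0,0,5],
    [-17.3,40.7,0,0,5],
    [-17.3,40.7,0,0,5],
    [-17.3,40.7,0,0,5],
  ],
)

```text
clock: 21.3
position: [0.4642, 0.2916, 0.3035]
ee_rot: [2.334, 2.089, 0.012]
force: [-0.3, -0.3, 1.1]
width: 0.542
```

```bash
python3 wr.py w7 .119 .463 .293;python3 chk.py t4
```

```text
21.3 [0.4642 0.2916 0.3035] [-0.23  0.36 -0.57  1.72  0.22  1.12 -0.98] 0.5423724035678864
handle top 441 [0.4628 0.2938 0.1172] [0.017 0.017 0.01 ]
mark 1 top z 0.1042 handle off mm -1.7 -0.4
mark 2 top z 0.1142 handle off mm -0.5 0.5
mark 3 top z 0.1244 handle off mm 1.1 1.5
```

View pics/w7.png

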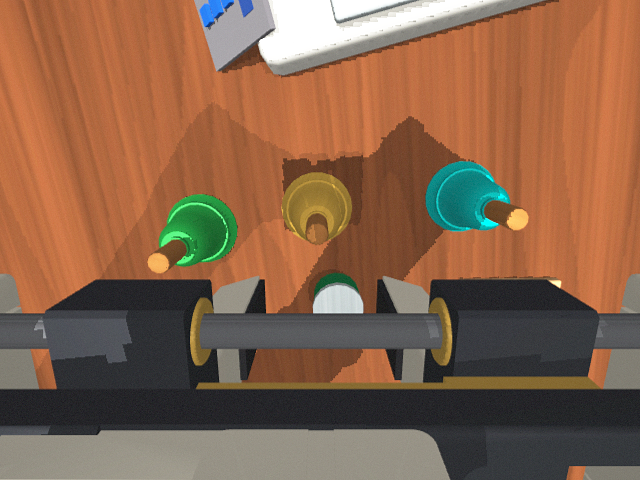

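The brass huge bell is at (317,208), between the green and turquoise look-alikes. The gripper body stays 30 mm above those. I go down and grip.

Emit:
carry_out(
  plan=[
    [-0.1,0.2,-4,0,5],
    [-0.1,0.2,-8,0,5],
    [-0.1,0.2,-12,0,5],
    [-0.1,0.2,-14.3,0,5],
    [-0.1,0.2,-15.4,0,5],
    [-0.1,0.2,-15.4,0,5],
    [-0.1,0.2,-15.4,0,0.5],
    [-0.1,0.2,-15.4,0,0.5],
    [-0.1,0.2,-15.4,0,0.5],
    [-0.1,0.2,-15.4,0,0.5],
    [-0.1,0.2,-15.4,0,0.5],
    [-0.1,0.2,-15.4,0,0.5],
    [-0.1,0.2,-15.4,0,0.5],
    [-0.1,0.2,-15.4,0,0.5],
  ],
  squeeze=40,
)

```text
clock: 22.8
position: [0.4632, 0.2942, 0.1504]
ee_rot: [2.333, 2.09, 0.014]
force: [-1.8, -0.6, 7.1]
width: 0.191
```

Emit:
carry_out(
  plan=[
    [0,0,1,0,0.5],
    [0,0,3,0,0.5],
    [0,0,6,0,0.5],
    [0,0,9,0,0.5],
    [0,0,12,0,0.5],
    [0,0,15,0,0.5],
    [0,-1,17,0,0.5],
    [0.6,-3,17,0,0.5],
    [1.5,-6,17,0,0.5],
    [2.6,-9,17,0,0.5],
    [3.7,-12,17,0,0.5],
    [4.8,-15,17,0,0.5],
    [5.8,-18,17,0,0.5],
    [6.8,-21,17,0,0.5],
    [7.8,-24,17,0,0.5],
    [8.8,-27,17,0,0.5],
    [9.7,-29.5,17,0,0.5],
    [10.1,-31,17,0,0.5],
    [10.1,-31,17,0,0.5],
    [10.1,-31,17,0,0.5],
  ],
)

```text
clock: 24.8
position: [0.5637, -0.0149, 0.3205]
ee_rot: [2.333, 2.091, 0.014]
force: [0.1, 0.9, -2.8]
width: 0.187
```

Emit:
carry_out(
  plan=[
    [0.3,-1,0,0,0.5],
    [1,-3,0,0,0.5],
    [2,-6,0,0,0.5],
    [2.9,-9,0,0,0.5],
    [3.9,-12,0,0,0.5],
    [4.8,-15,0,0,0.5],
    [5.6,-17.5,0,0,0.5],
    [6.2,-19.4,0,0,0.5],
    [6.2,-19.4,0,0,0.5],
    [6.2,-19.4,0,0,0.5],
    [6.2,-19.4,0,0,0.5],
    [6.2,-19.4,0,0,0.5],
  ],
)

```text
clock: 26.0
position: [0.6258, -0.2073, 0.3207]
ee_rot: [2.331, 2.094, 0.015]
force: [-0.0, 0.2, -3.6]
width: 0.19
```

```bash
python3 mk.py w8
```

```text
26.0 [ 0.6258 -0.2073  0.3207] [-0.   0.2 -3.6] 0.19
mark [315. 189.] circ (0.6245, -0.2054) r 0.0394 z 0.0141
```

View pics/w8.png

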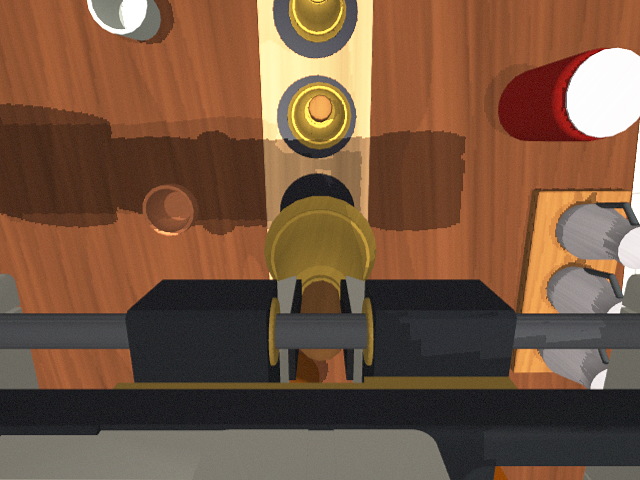

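The wrist picture shows the huge bell held upright over mark 4, with the large bell standing on mark 3 at (318,112). I lower and release.

Emit:
carry_out(
  plan=[
    [0,-0.15,-3,0,0.5],
    [0,-0.15,-7,0,0.5],
    [0,-0.15,-11,0,0.5],
    [0,-0.15,-13.5,0,0.5],
    [0,-0.15,-15,0,0.5],
    [0,-0.15,-15.5,0,0.5],
    [0,-0.15,-15.7,0,0.5],
    [0,-0.15,-15.7,0,0.5],
    [0,-0.15,-15.7,0,0.5],
  ],
)

```text
clock: 26.95
position: [0.6266, -0.2092, 0.1652]
ee_rot: [2.33, 2.092, 0.017]
force: [0.7, -0.1, -2.6]
width: 0.19
```

Emit:
carry_out(
  plan=[
    [0,0,0,0,4],
    [0,0,0,0,4],
    [0,0,0,0,4],
    [0,0,0,0,4],
    [0,0,2,0,4],
    [0,0,5,0,4],
    [0,0,9,0,4],
    [0,0,13,0,4],
    [0,0,15,0,4],
    [-4,0,15,0,4],
    [-8,0,15,0,4],
    [-12,0,15,0,4],
    [-15,0,15,0,4],
    [-15,0,15,0,4],
    [-15,0,15,0,4],
  ],
)

```text
clock: 28.45
position: [0.4766, -0.2094, 0.3158]
ee_rot: [2.33, 2.09, 0.017]
force: [0.9, -0.4, 0.6]
width: 0.435
```

```bash
python3 chk.py t5; python3 -c "
from h import *
grab('scene','s2')"
```

```text
mark 1 top z 0.1041 handle off mm -2.0 -0.5
mark 2 top z 0.1141 handle off mm -0.1 0.5
mark 3 top z 0.1231 handle off mm 1.8 1.5
mark 4 top z 0.1332 handle off mm 0.2 -0.7
```

View pics/s2.png

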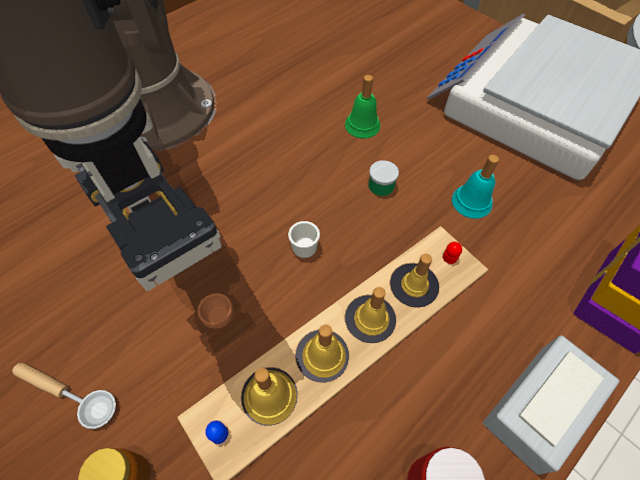

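View pics/t5.png

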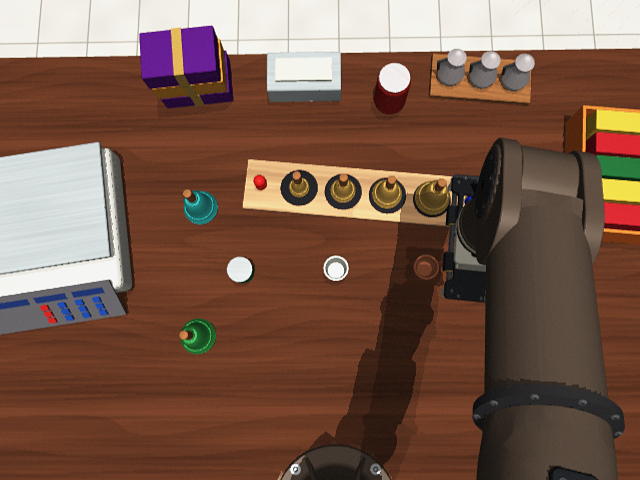

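Both pictures show the four bells upright on their marks, rising in size from the red post (scene (453,250)) to the blue post (216,432). The look-alikes have not moved and the gripper is clear.

```bash
python3 -c "
from cell import arm
print(arm.observe()['clock']); print(arm.sign_off())"
```

```text
28.55
the job is handed in; nothing more can be done
None
```

I set the four brass bells on the marks in size order, the smallest next to the red post and the largest next to the blue post. I handed the job in at 28.6 s.

- **Position:** in the last top-camera check, every bell stood within about 2.5 mm of its mark centre. The largest offsets were 2.0 mm in x on mark 1, and 1.8 mm in x and 1.5 mm in y on mark 3.
- **Upright:** handle-top heights of 104, 114, 123 and 133 mm match upright bells standing on the 12 mm board. The camera reads 2–3 mm high.
- **Clear of the robot:** the arm was raised and touching nothing, and the green and turquoise look-alikes had not moved.
- **Disagreement:** the cameras differed by 1–3 mm in the bell and mark positions, so I aimed between them. No check failed.

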